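# Wedge the intercom case apart evenly

### The arm

A 6-joint arm with a two-finger parallel gripper is mounted at the origin on the work surface. World frame = base frame: x ahead of the robot, y to its left, z up, the work surface at z = 0. Lengths are in mm, angles in rad, forces in N, time in s.
With the tool pointing down it reaches from about 350 to 775 mm from the base axis. Payload 7.3 kg.
Tool frame: the origin (TCP) lies at the very end of the fingers, on their centre line; the grasp point (between the pads) lies 19 mm behind it; x points along the fingers, z is the direction in which the jaws open and shut, and the axes are right-handed (so a half turn about x gives the same grasp; the last joint's range is limited). The gripper opens to 92 mm and grips with 3 to 60 N. Pads are 19 mm wide; open, the fingers measure 130 mm over their backs; the gripper's body (75 mm by 190 mm) begins 47 mm behind the grasp point.
Start: joints at [-0.146, 0.342, 1.524, -0, 1.275, -0.146], TCP at [525.019, 0.019, 226.741] pointing down, gripper open.
Joint ranges: [-2.53, 2.53], [-0.77, 2.02], [0.04, 2.7], [-1, 4.14], [0.28, 2.66], [-3.11, 3.11]. Speed limits (rad/s): [2.57, 2.57, 3.14, 3.14, 3.14, 3.14].

### API

Orientations are given as [roll, pitch, yaw] about the fixed x, y, z axes, in that order (R = Rz(yaw) Ry(pitch) Rx(roll)).
In Python, from plant import * gives the robot as it stands.
- The arm moves only by the tool carry_out, never from a script. Its argument "rows" is a list of rows, each a list of 4 numbers: the shift along the world's x, y, z in mm, then the turn about the world's z in degrees. In form: [[x, y, z, twist], ...]. A call has 1 to 20 rows; each row is the pose to reach, as a shift and turn from the pose measured when the call began; what a row does not reach only later rows make up. A row lasts 1/12 s, in which the tool goes at most 41.7 mm and 7.16 degrees, less where a joint would pass 70% of its speed; a pose out of reach is approached as far as the arm can. A call with a gripper value outside its range is refused whole. "hand" is the finger opening in mm, from 0 to 91.8, set as the call begins (left out, the last holds). The fingers move at their own pace and stop on an object; the grip force is fixed at half the most. Time passes only in rows, so rows that repeat a pose let the fingers close. It gives the time, the measured TCP pose, the force and the opening at its end, in the units of the state.
- get_obs(): the state, without advancing time (a new reading comes with each control period).
- capture(name): name is "scene" or "side" or "wrist"; returns the picture (384x512x3 uint8, red, green, blue); there is no depth.
- camera_info(name): a dict with "camera_matrix" (3x3 intrinsics, pixels), "pose" (4x4, takes a point from camera to world coordinates); the wrist camera has in their place "mount" (4x4, takes a point from camera to tool coordinates, whose origin is the TCP and whose axes are the tool frame's). Camera axes: x right, y down, z forward; pixel columns grow to the right and rows downward; lengths in mm; the calibration is good to about 2 mm. A picture is of the moment at which its call begins: read the wrist's pose just before it. camera_info takes no time and is no camera call.
- close_job(): hands the job in, once; it reports no verdict.
The state is a dict: "time": time; "joint_positions": joint angles; "dq": joint speeds; "tau": joint torques, N m; "tool_pos": TCP position; "tcp_rot": TCP orientation; "contact_force": force on the tool from outside, world axes, zero at the start; "moment": the same for the moment, N m; "grip_width": finger opening in mm.
Only numpy, scipy, OpenCV 4.12 (cv2) and the standard library are available. Lean on these libraries where they do the work, as an engineer would, in place of code of your own. Each camera call takes 0.05 s, during which the arm holds its last target. There are 200 camera calls.

### The job

Take the orange wedge from its holder and pry the grey cover off the clamped white intercom half by pushing the wedge down into the seam at one end, then the other, in turns, until both ends stand at least 10 mm further open than at the start. Keep it even, so the catches do not snap: never let one end get more than 8 mm ahead of the other. Move the cover with the wedge alone, then stand the wedge back in its holder, and leave everything else on the desk where it is.

Things in the scene. Friction and masses are not known exactly. Their poses are not given: they have to be found in the camera images.
- unit: Fixed white half of a desk intercom, 60 x 170 mm, top 90 mm above the desk, clamped in a blue cradle (plate 170 x 200 mm). Origin on the desk under the middle of the seam; z up, y along the seam, +x across it from the white half to the grey cover.
- bridge (a point): Middle of the top (96 mm above the desk) of the black bridge fixed on the white half. It covers the seam from y = -30 to +30 mm of the unit (x -20 to +26 mm), so the seam can be entered only beyond that.
- cover: Grey cover half, 48 x 170 mm, as high as the white half. Origin and axes are those of unit when shut, as at the start. It can only slide to the unit's +x, up to 30 mm, and skew about the vertical. Each end (y = +55, -55 mm) is held on its own by dry friction of about 7 N along x, no spring: it stays where it is left while the other end is pried.
- slot_l (a point): Fixed point in the middle of the shut seam at the case top (90 mm high), y = +55 mm of the unit: prying place of the left end, beside a white mark on the cover. The seam is a slot open upwards, at least 65 mm deep and 5 mm wide when shut (x -2.5 to +2.5 mm); both top edges are bevelled, 6 mm wide and 10 mm high, so the mouth is 17 mm wide, and the parallel faces begin 80 mm above the desk.
- slot_r (a point): The same as slot_l at y = -55 mm of the unit: prying place of the right end.
- edge_l (a point): Point that moves with the cover; lies on slot_l when shut. Its x in the unit's frame is how far the left end is opened.
- edge_r (a point): Point that moves with the cover; lies on slot_r when shut. Its x in the unit's frame is how far the right end is opened.
- wedge: Loose orange plastic wedge, 136 mm tall, about 0.12 kg, upright, tip down in its holder. Origin: middle of the tip; z up. Blade 20 mm wide (y), thickness along x 2.5 mm at the tip growing evenly on both sides by 0.3 mm per mm to 23.5 mm at 70 mm. Pressed into the seam, x across it, tip d mm below the parallel faces' upper edge, it opens that end to about 0.3 d - 2.5 mm.
- wedge_guard (a point): Centre of the underside of the wedge's black guard plate, 70 mm above the tip; plate 52 (x) x 50 (y) x 6 mm. The white half does not give way, so as the wedge goes down its middle has to shift towards the cover, to half the opening beyond the middle of the shut seam.
- wedge_grip (a point): Middle of the wedge's square handle, 106 mm above the tip; handle 26 x 26 mm, from 76 to 136 mm above the tip.
- holder: Fixed aluminium holder on a dark foot 90 x 80 mm. Origin on the desk under the pocket's middle, z up. Outside 46 (x) x 44 (y) mm, 80 mm tall; pocket 36 (x) x 34 (y) mm, open at the top, over 70 mm deep. The wedge hangs in it by the guard plate on the rim, tip 10 mm above the desk, the wedge's x along the holder's x to about 5 degrees (a half turn is as good).
- radio_a: Bystander, loose: two-way radio, black, standing, 36 x 58 x 105 mm plus a 55 mm aerial. Origin under its middle.
- sanitizer: Bystander, loose: clear bottle with blue label, 72 mm across, 150 mm tall. Origin under its middle.
- mug: Bystander, loose: blue mug, 80 mm across, 90 mm tall, handle towards its +y. Origin under its middle.
- mouse: Bystander, loose: black computer mouse 105 x 60 x 22 mm. Origin under its middle.
- stapler: Bystander, loose: red and black stapler 130 x 36 x 43 mm. Origin under its middle.
- notepad: Bystander, loose: yellow notepad 80 x 120 x 12 mm. Origin under its middle.
Things that resemble listed ones, but are neither listed nor needed, are in the scene too. Leave any yellow look-alike of the wedge alone. What is shaped like the holder but turquoise or yellow is not meant.

How it is judged:
By the outcome, as a careful person would: the job done as asked, in the order asked, and still so for the second after the job is handed in, with the robot touching nothing.
It also fails if it takes over 61 s, if anything falls off the work surface, if the arm or the gripper's body presses on something with over 40 N, if the wrist force passes 120 N, or if a joint passes its speed limit or range.

## Working session

There is one attempt and no reset: what is moved stays moved. The work goes in short steps, Python scripts to look and compute and a tool call to move; the robot and the scene stay as the last step left them, time stands still between calls to the robot, and variables do not carry over. Pictures are saved under pics/ and viewed, about 8 in all and at most 12, crops included, and the job is handed in when it is done.

Besides the shell and the picture viewer there is one more tool, called after "Request:" by a JSON object that holds its "fn" and its "kwargs", one argument or row to a line. carry_out: Moves the arm, as the interface text tells. Its arguments: {"type":"object","properties":{"rows":{"type":"array"},"hand":{"type":"number"}},"required":["rows"]}

```bash
ls; mkdir -p pics
python3 - <<'E'
from plant import *
import cv2,numpy as np
o=get_obs();print(o)
for n in("scene","side"):
    im=capture(n);cv2.imwrite(f"pics/{n}0.png",im[:,:,::-1])
    c=camera_info(n);print(n,np.round(c["camera_matrix"],1).tolist(),np.round(c["pose"],3).tolist())
c=camera_info("wrist");print({k:np.round(v,3).tolist() for k,v in c.items() if not isinstance(v,str)})
E
```

```text
pics
{'time': 0.0, 'joint_positions': array([-1.46004197e-01,  3.42747288e-01,  1.52498700e+00,  8.41969639e-06,
        1.27540517e+00, -1.46002986e-01]), 'dq': array([-0.00034881,  0.0021831 ,  0.00046613,  0.00030479,  0.00032676,
       -0.00187144]), 'tau': array([ 7.61924657e-04, -4.31245601e+01, -2.44219762e+01,  7.17750052e-02,
        5.59406646e-02, -1.04314388e-04]), 'tool_pos': array([5.24604893e+02, 8.07456919e-02, 2.26042690e+02]), 'tcp_rot': array([2.99038467, 1.56924949, 2.990381  ]), 'contact_force': array([0.39107567, 0.30352009, 0.56950173]), 'moment': array([ 0.00972355,  0.02793852, -0.0130519 ]), 'grip_width': 91.91339648930717}
scene [[359.2, 0.0, 249.3], [0.0, 359.2, 197.1], [0.0, 0.0, 1.0]] [[0.79, 0.525, -0.316, 854.098], [0.612, -0.688, 0.389, -435.878], [-0.013, -0.501, -0.865, 1071.79], [0.0, 0.0, 0.0, 1.0]]
side [[411.6, 0.0, 255.1], [0.0, 411.6, 193.5], [0.0, 0.0, 1.0]] [[0.929, -0.176, 0.326, 57.14], [-0.37, -0.499, 0.783, -1064.36], [0.025, -0.848, -0.529, 793.193], [0.0, 0.0, 0.0, 1.0]]
{'camera_matrix': [[266.061, 0.0, 258.827], [0.0, 266.061, 193.431], [0.0, 0.0, 1.0]], 'mount': [[-0.0, -0.254, 0.967, -156.999], [0.0, -0.967, -0.254, 68.373], [1.0, 0.0, 0.001, 0.733], [0.0, 0.0, 0.0, 1.0]]}
```

View pics/scene0.png

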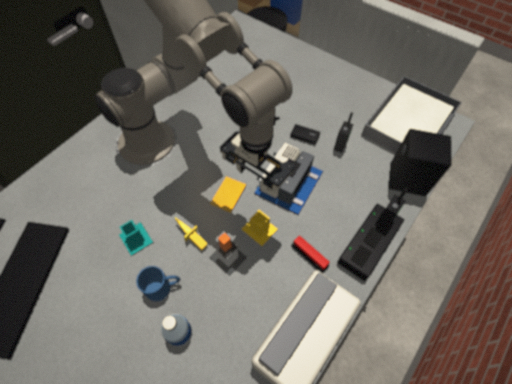

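View pics/side0.png

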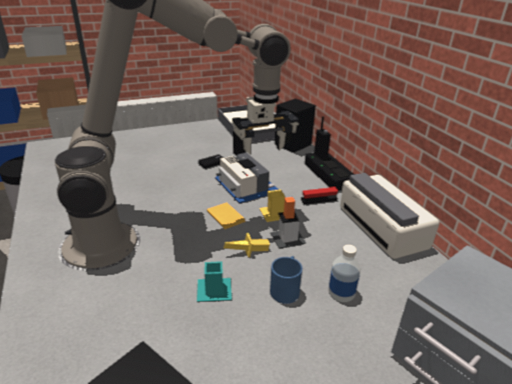

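The scene view shows the orange handle at about (225,242) and the unit on its blue cradle at about (290,178). In the side view they are at (289,207) and (243,177). A yellow holder stands right beside the aluminium one. Next I'll triangulate the wedge and take a wrist view.

```bash
cat > h.py <<'E'
from plant import *
import cv2,numpy as np
from scipy.spatial.transform import Rotation as R
def cam(n,o=None):
    c=camera_info(n);K=np.array(c["camera_matrix"])
    if n!="wrist": return K,np.array(c["pose"])
    T=np.eye(4);T[:3,:3]=R.from_euler("xyz",o["tcp_rot"]).as_matrix();T[:3,3]=o["tool_pos"]
    return K,T@np.array(c["mount"])
def ray(KP,uv):
    K,P=KP;d=P[:3,:3]@np.linalg.solve(K,[uv[0],uv[1],1.]);return P[:3,3],d
def onz(KP,uv,z):
    p,d=ray(KP,uv);return p+d*(z-p[2])/d[2]
def proj(KP,X):
    K,P=KP;x=K@(P[:3,:3].T@(np.asarray(X)-P[:3,3]));return x[:2]/x[2]
def tri(a,b):
    (p,d),(q,e)=a,b
    s=np.linalg.lstsq(np.c_[d,-e],q-p,rcond=None)[0]
    A,B=p+d*s[0],q+e*s[1];return (A+B)/2,np.linalg.norm(A-B)
def orange(im):
    h=cv2.cvtColor(im,cv2.COLOR_RGB2HSV);m=cv2.inRange(h,(4,150,90),(15,255,255))
    n,l,s,c=cv2.connectedComponentsWithStats(m);i=1+np.argmax(s[1:,4]);return (l==i).astype(np.uint8),s[i],c[i]
def wrist(name):
    o=get_obs();im=capture("wrist");cv2.imwrite("pics/"+name+".png",im[:,:,::-1]);return im,cam("wrist",o)
E
python3 - <<'E'
from h import *
r=[]
for n in("scene","side"):
    im=cv2.imread(f"pics/{n}0.png")[:,:,::-1].copy()
    m,s,c=orange(im);print(n,s,c);r.append(ray(cam(n),c))
    print(onz(cam(n),c,125))
print(tri(*r))
im,kp=wrist("w0");o=get_obs();print(o["tool_pos"])
# unit rough: top at z=90
print(onz(cam("scene"),(287,173),90),onz(cam("side"),(243,175),90))
E
```

```text
scene [219 234  12  17 134] [224.52985075 241.52238806]
[ 541.62065713 -168.33125163  125.        ]
side [283 197  11  21 196] [288.57653061 207.5255102 ]
[ 533.14441123 -179.32052085  125.        ]
(array([ 539.27775277, -166.40164518,  115.97122372]), np.float64(1.633424365345964))
[5.24705719e+02 6.51404020e-02 2.26214941e+02]
[537.84216168 152.86294171  90.        ] [496.39439572 103.92541054  90.        ]
```

View pics/w0.png

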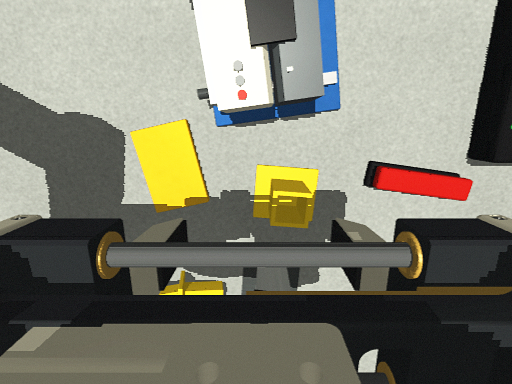

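The wrist view looks along world +y (image right is +x). The unit is at the top, with the seam running through about (273,75) and slightly rotated. The yellow decoy holder is near (288,195). I'll move to see the whole unit.

Request:
{"fn": "carry_out", "kwargs": {
  "rows": [
    [0, 35, 30, 0],
    [0, 70, 60, 0],
    [0, 70, 60, 0],
    [0, 70, 60, 0]
  ]
}}

```text
time: 0.48
tool_pos: [525.4, 71.8, 288.0]
tcp_rot: [0.119, 1.568, 0.122]
contact_force: [-0.7, -0.8, -0.1]
grip_width: 91.9
```

Run:
```python
from h import *
im,kp=wrist("w1");print(get_obs()["tool_pos"])
cv2.imwrite("pics/w1c.png",cv2.resize(im[0:270,130:410,::-1],None,fx=2.2,fy=2.2,interpolation=cv2.INTER_CUBIC))
```

```text
[524.73766128  70.49277109 286.27372388]
```

View pics/w1c.png

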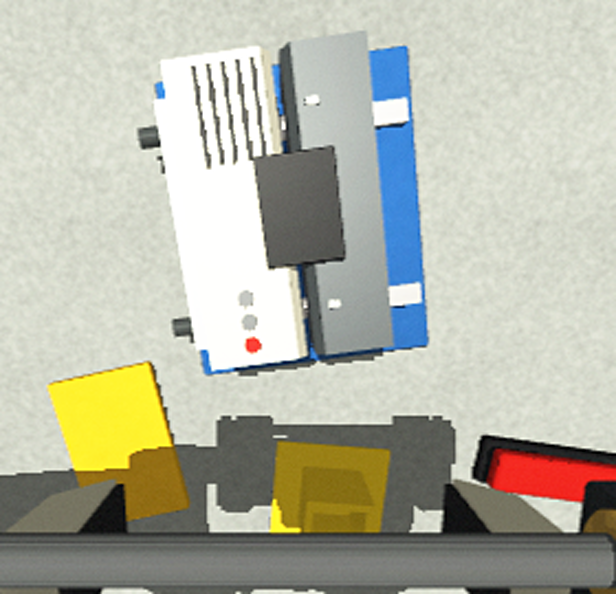

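Request:
{"fn": "carry_out", "kwargs": {
  "rows": [
    [0, -40, 0, 0],
    [0, -80, 0, 0],
    [0, -120, 0, 0],
    [5, -160, 0, 0],
    [10, -200, 0, 0],
    [15, -240, -10, 0],
    [15, -280, -20, 0],
    [15, -320, -30, 0],
    [15, -320, -30, 0],
    [15, -320, -30, 0]
  ]
}}

```text
time: 1.37
tool_pos: [537.6, -252.4, 253.0]
tcp_rot: [2.74, 1.565, 2.737]
contact_force: [0.1, 0.2, -0.9]
grip_width: 91.3
```

Run:
```python
from h import *
im,kp=wrist("w2");o=get_obs();print(o["tool_pos"],o["time"])
cv2.imwrite("pics/w2c.png",cv2.resize(im[0:230,130:410,::-1],None,fx=2.5,fy=2.5,interpolation=cv2.INTER_CUBIC))
m,s,c=orange(im);print(s,c,onz(kp,c,130),proj(kp,(539,-166,146)))
```

```text
[ 538.29417948 -250.77410714  254.12749133] 1.4167
[250 119  21   4  31] [260.48387097 120.4516129 ] [ 539.75689283 -180.60168474  130.        ] [259.68692973 104.17414132]
```

View pics/w2c.png

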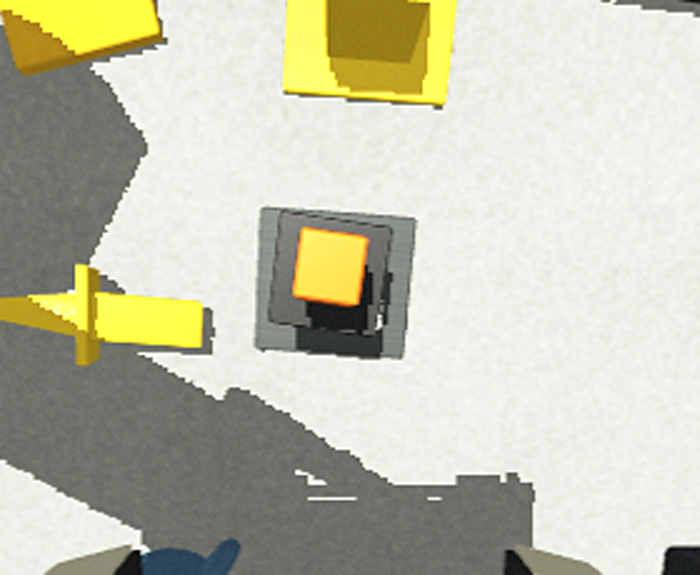

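The unit view shows the white half on the left, the grey cover on the right, the bridge around crop (300,207), and white marks at (312,100) and (335,303). In the wedge view the handle top is at crop (330,267), with its x along the image horizontal because the foot's longer side is horizontal. Next come exact edges and yaws.

```bash
cat >> h.py <<'E'
def quad(m,kp,z):
    c=max(cv2.findContours(m,cv2.RETR_EXTERNAL,cv2.CHAIN_APPROX_NONE)[0],key=cv2.contourArea)[:,0]
    P=np.array([onz(kp,p,z)[:2] for p in c]).astype(np.float32)
    r=cv2.minAreaRect(P);return r
E
python3 - <<'E'
from h import *
def kpat(pos):
    o=get_obs();o["tool_pos"]=np.array(pos);return cam("wrist",o)
# rot same (down) in both; use the w2 obs orientation for w2
k2=kpat([538.29,-250.77,254.13]);k1=kpat([524.74,70.49,286.27])
im=cv2.imread("pics/w2.png");h=cv2.cvtColor(im,cv2.COLOR_BGR2HSV)
m=cv2.inRange(h,(4,90,90),(19,255,255));m[:85]=0;m[128:]=0;m[:,:245]=0;m[:,285:]=0
print("handle",quad(m,k2,146))
f=lambda q,a,s:[(x/s+a,y/s) for x,y in q]
for nm,q,z in(("handle",[(300,228),(368,235),(358,305),(293,299)],146),("guard",[(282,210),(392,226),(380,332),(268,322)],86),("foot",[(262,207),(415,219),(403,358),(256,348)],10)):
    P=np.array([onz(k2,p,z)[:2] for p in f(q,130,2.5)]);print(nm,P.round(1).tolist(),P.mean(0))
W={"bridge":([(255,158),(333,146),(345,261),(268,268)],96),"white":([(162,60),(262,46),(305,357),(205,370)],90),"greyR":([(366,31),(391,346)],90),"marks":([(312,100),(335,303)],90),"greyL":([(287,45),(323,355)],90)}
for nm,(q,z) in W.items():
    P=np.array([onz(k1,p,z)[:2] for p in f(q,130,2.2)]);print(nm,P.round(1).tolist(),P.mean(0))
im=cv2.imread("pics/w1.png");g=im.max(2).astype(int)
for r in(25,40,60,125,140,150): print(r,[ (int(v)) for v in g[r,240:315:1]])
E
```

```text
handle ((541.4185180664062, -166.77931213378906), (26.295923233032227, 26.63513946533203), 81.88153839111328)
handle [[530.6, -152.8], [556.1, -155.3], [552.7, -180.7], [527.6, -178.4]] [ 541.73863157 -166.80435738]
guard [[520.4, -138.3], [570.7, -145.2], [566.2, -192.7], [512.9, -188.0]] [ 542.5697755  -166.05423942]
foot [[504.6, -126.4], [590.9, -132.8], [586.4, -210.1], [499.3, -204.2]] [ 545.30385042 -168.35496921]
bridge [[509.5, 199.7], [552.1, 205.7], [560.2, 145.3], [516.2, 141.4]] [534.47934961 173.01017356]
white [[459.9, 249.4], [513.6, 255.9], [538.0, 89.4], [477.2, 81.5]] [497.1757318 169.0652112]
greyR [[568.9, 262.9], [589.8, 96.1]] [579.31195181 179.47861627]
marks [[540.6, 229.9], [555.5, 121.5]] [548.0521733  175.67199843]
greyL [[527.0, 256.4], [548.9, 90.7]] [537.93406136 173.51860295]
25 [255, 255, 255, 255, 255, 255, 255, 255, 228, 193, 222, 219, 218, 214, 215, 218, 170, 106, 85, 90, 83, 80, 151, 199, 204, 203, 203, 200, 201, 200, 200, 201, 201, 200, 197, 198, 196, 196, 196, 195, 195, 194, 193, 196, 191, 193, 191, 188, 188, 187, 190, 190, 187, 188, 185, 186, 1
[... 1255 characters left out ...]
255, 255, 255, 255, 255, 255, 255, 255, 255, 255, 255, 255, 255, 255, 255, 235, 217, 223, 226, 164, 117, 73, 54, 82, 88, 86, 88, 114, 163, 169, 166, 164, 94, 131, 158, 158, 161, 160, 164, 164, 164, 166, 162, 160, 161, 161, 160, 156, 160, 158, 158, 160, 157, 157, 159, 157, 157, 155, 156, 176, 207, 214, 212, 214, 212, 214, 209]
150 [255, 255, 255, 234, 255, 255, 255, 255, 255, 255, 255, 255, 255, 255, 255, 255, 255, 255, 255, 255, 255, 255, 255, 255, 243, 217, 223, 228, 137, 84, 62, 45, 80, 87, 88, 83, 114, 154, 163, 164, 161, 163, 163, 161, 158, 159, 158, 159, 158, 156, 158, 156, 156, 153, 153, 153, 155, 154, 150, 152, 150, 153, 154, 152, 153, 150, 150, 153, 181, 202, 206, 207, 212, 210, 210]
```

Run:
```python
from h import *
o=get_obs();M=R.from_euler("xyz",o["tcp_rot"]).as_matrix();print(M.round(3).tolist(),o["tool_pos"])
o["tool_pos"]=np.array([524.74,70.49,286.27]);k1=cam("wrist",o)
P=np.array([onz(k1,p,90)[:2] for p in((255,25),(257.1,40),(259.3,60),(267.5,125),(269.2,140),(270.3,150))])
a=np.polyfit(P[:,1],P[:,0],1);th=-np.arctan(a[0]);print("yaw",np.degrees(th),"res",P[:,0]-np.polyval(a,P[:,1]))
y=np.array([-np.sin(th),np.cos(th)]);x=np.array([y[1],-y[0]])
B=np.array([534.5,173.]);mk=np.array([[540.6,229.9],[555.5,121.5]])
p0=np.array([np.polyval(a,173),173])
for n,q in(("bridge",B),("mark",mk[0]),("mark",mk[1])): print(n,(q-p0)@x,(q-p0)@y)
s=((B-p0)@y+ (mk.mean(0)-p0)@y)/2; c=p0+s*y
print("unit",c,"L",c+55*y,"R",c-55*y,"x",x)
```

```text
[[-0.004, 0.001, 1.0], [0.002, 1.0, -0.001], [-1.0, 0.002, -0.004]] [ 538.29417948 -250.77410714  254.12749133]
yaw 7.628346605560604 res [-0.12540844  0.18681235 -0.11257133  0.18902938  0.01304203 -0.15090399]
bridge 3.265745450597414 -0.4373880492107715
mark 16.865051557387087 55.14929087131689
mark 17.243436525914824 -54.26929450071026
unit [531.20492135 173.00129352] L [523.90384902 227.51454276] R [538.50599368 118.48804428] x [0.99114999 0.13274677]
```

Request:
{"fn": "carry_out", "kwargs": {
  "rows": [
    [3, 42, 0, -3.5],
    [3, 84, 0, -7.5],
    [3, 84, -40, -7.5],
    [3, 84, -80, -7.5],
    [3, 84, -120, -7.5],
    [3, 84, -140, -7.5],
    [3, 84, -157, -7.5],
    [3, 84, -157, -7.5],
    [3, 84, -157, -7.5]
  ]
}}

```text
time: 2.17
tool_pos: [540.8, -165.7, 96.9]
tcp_rot: [2.727, 1.565, 2.597]
contact_force: [0.2, -0.6, 1.0]
grip_width: 91.8
```

Request:
{"fn": "carry_out", "kwargs": {
  "rows": [
    [0, 0, 0, 0],
    [0, 0, 0, 0],
    [0, 0, 0, 0],
    [0, 0, 0, 0],
    [0, 0, 0, 0],
    [0, 0, 0, 0],
    [0, 0, 0, 0],
    [0, 0, 0, 0],
    [0, 0, 0, 0]
  ],
  "hand": 15
}}

```text
time: 2.92
tool_pos: [540.8, -165.8, 96.9]
tcp_rot: [2.729, 1.565, 2.598]
contact_force: [0.7, 0.3, -0.3]
grip_width: 36.1
```

Run:
```python
from h import *
o=get_obs();print(o["tool_pos"],R.from_euler("xyz",o["tcp_rot"]).as_matrix()[:,2],o["contact_force"],o["grip_width"],o["time"])
```

```text
[ 540.75198365 -165.7620935    96.88401855] [ 0.99147024 -0.13022137 -0.00540011] [ 0.65859492  0.33105255 -0.33404208] 36.064437030441454 2.9167
```

Request:
{"fn": "carry_out", "kwargs": {
  "rows": [
    [0, 0, 0, 0],
    [0, 0, 0, 0],
    [0, 0, 0, 0],
    [0, 0, 0, 0],
    [0, 0, 0, 0],
    [0, 0, 0, 0],
    [0, 0, 0, 0]
  ]
}}

```text
time: 3.5
tool_pos: [540.7, -165.8, 96.8]
tcp_rot: [2.741, 1.565, 2.61]
contact_force: [0.7, -0.2, -0.3]
grip_width: 25.8
```

Request:
{"fn": "carry_out", "kwargs": {
  "rows": [
    [0, 0, 10, 0],
    [0, 0, 30, 0],
    [0, 0, 60, 0],
    [0, 0, 95, 0],
    [0, 0, 130, 0],
    [0, 0, 130, 0],
    [0, 0, 130, 0]
  ]
}}

```text
time: 4.08
tool_pos: [541.7, -166.1, 229.6]
tcp_rot: [1.868, 1.57, 1.737]
contact_force: [0.3, 0.2, -0.9]
grip_width: 25.9
```

Run:
```python
from h import *
im,kp=wrist("w3");o=get_obs();print(o["tool_pos"],R.from_euler("xyz",o["tcp_rot"]).as_matrix()[:,2],o["contact_force"],o["grip_width"],o["time"])
side=capture("side");a=side[80:300,170:400];w=np.vstack([im,cv2.resize(a,(512,490))[:200]])
cv2.imwrite("pics/w3s.png",np.hstack([im,cv2.resize(a,(288,384)) ])[:,:,::-1])
```

```text
[ 540.65823553 -165.68171216  227.46809752] [ 0.99147654 -0.13021142 -0.00438884] [-0.34072801 -0.22221353 -1.8896197 ] 25.971235491782174 4.1333
```

View pics/w3s.png

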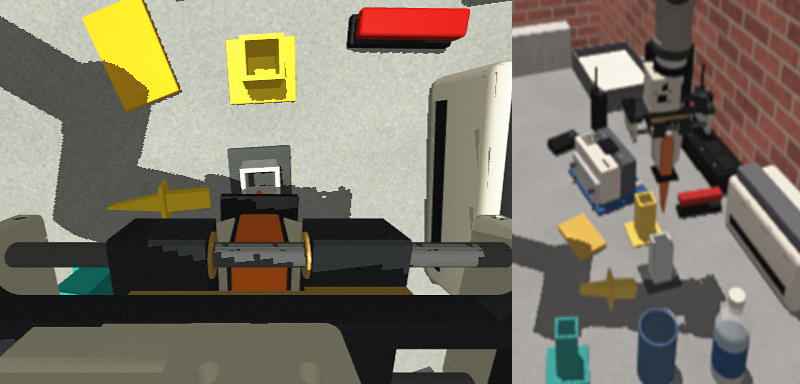

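The wedge is gripped (opening 26 mm), hanging clear, and the holder is empty. Now over to the left slot.

Request:
{"fn": "carry_out", "kwargs": {
  "rows": [
    [0, 30, 0, 2],
    [-1, 70, 0, 4],
    [-3, 110, 0, 6],
    [-5, 150, 0, 8],
    [-7, 190, 0, 10],
    [-9, 230, 0, 12],
    [-11, 270, 0, 14],
    [-13, 310, 0, 15.1],
    [-15, 350, 0, 15.1],
    [-16.8, 380, 0, 15.1],
    [-16.8, 393.2, 0, 15.1],
    [-16.8, 393.2, -15, 15.1],
    [-16.8, 393.2, -30, 15.1],
    [-16.8, 393.2, -35, 15.1],
    [-16.8, 393.2, -35, 15.1],
    [-16.8, 393.2, -35, 15.1]
  ]
}}

```text
time: 5.52
tool_pos: [523.3, 227.1, 190.7]
tcp_rot: [2.853, 1.562, 2.985]
contact_force: [-1.1, -1.0, -1.6]
grip_width: 25.9
```

```bash
cat >> h.py <<'E'
X=np.array([.99115,.13275]);Y=np.array([-.13275,.99115]);C=np.array([531.2,173.])
def st():
    o=get_obs();d=o["tool_pos"][:2]-C;z=R.from_euler("xyz",o["tcp_rot"]).as_matrix()[:,2];f=o["contact_force"]
    print("t",o["time"],"tcp",o["tool_pos"].round(1),"unit x,y",(d@X).round(2),(d@Y).round(2),"tip z",(o["tool_pos"][2]-87).round(1),"yaw",np.degrees(np.arctan2(z[1],z[0])).round(2),"F unit",(f[:2]@X).round(1),(f[:2]@Y).round(1),f[2].round(1),"w",o["grip_width"].round(1));return o
E
python3 - <<'E'
from h import *
st()
im,kp=wrist("w4");s=capture("scene");d=capture("side")
a=cv2.resize(im[60:260,160:360],(400,400),interpolation=3)
p=[proj(cam("side"),(524,227,90)),proj(cam("scene"),(524,227,90))];print(p)
def crop(i,c): x,y=map(int,c);return cv2.resize(i[max(y-50,0):y+50,x-50:x+50],(400,400),interpolation=3)
cv2.imwrite("pics/w4s.png",np.hstack([a,crop(d,p[0])])[:,:,::-1])
E
```

```text
Traceback (most recent call last):
  File "h.py", line 31, in st
    print("t",o["time"],"tcp",o["tool_pos"].round(1),"unit x,y",(d@X).round(2),(d@Y).round(2),"tip z",(o["tool_pos"][2]-87).round(1),"yaw",np.degrees(np.arctan2(z[1],z[0])).round(2),"F unit",(f[:2]@X).round(1),(f[:2]@Y).round(1),f[2].round(1),"w",o["grip_width"].round(1));return o
                                                                                                                                                                                                                                                       ^^^^^^^^^^^^^^^^^^^^^
AttributeError: 'float' object has no attribute 'round'
```

```bash
python3 - <<'E'
s=open('h.py').read()
i=s.index("def st():")
s=s[:i]+'''def st():
    o=get_obs();M=R.from_euler("xyz",o["tcp_rot"]).as_matrix();z=M[:,2];f=o["contact_force"]
    t=o["tool_pos"]+87*M[:,0];d=t[:2]-C;F=[f[:2]@X,f[:2]@Y,f[2]]
    print("t",o["time"],"tcp",o["tool_pos"].round(1),"tip unit",np.round([d@X,d@Y,t[2]],2),"yaw",round(np.degrees(np.arctan2(z[1],z[0])),2),"axis",M[:2,0].round(4),"F",np.round(F,1),"w",round(o["grip_width"],1));return o
'''
open('h.py','w').write(s)
E
python3 - <<'E'
from h import *
st()
im,kp=wrist("w4");s=capture("scene");d=capture("side")
a=cv2.resize(im[60:260,160:360],(400,400),interpolation=3)
p=proj(cam("side"),(524,227,90))
def crop(i,c): x,y=map(int,c);return cv2.resize(i[max(y-50,0):y+50,x-50:x+50],(400,400),interpolation=3)
cv2.imwrite("pics/w4s.png",np.hstack([a,crop(d,p)])[:,:,::-1])
E
```

```text
t 5.5167 tcp [523.3 227.1 190.7] tip unit [ -1.39  54.87 103.75] yaw 7.57 axis [-0.0086  0.0014] F [-1.3 -0.8 -1.6] w 25.9
```

View pics/w4s.png

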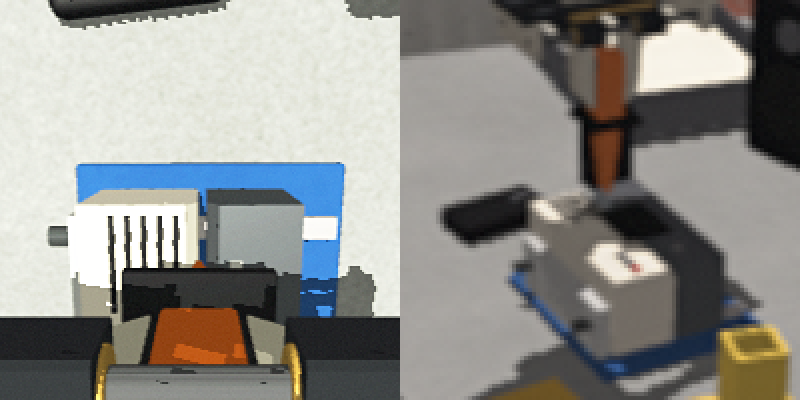

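The wedge tip at crop (200,262) sits over the seam (x≈203), in line with the computed 1.4 mm offset. I'll correct it and insert to first contact.

Request:
{"fn": "carry_out", "kwargs": {
  "rows": [
    [1.3, 0.2, -8, 0],
    [1.3, 0.2, -16, 0],
    [1.3, 0.2, -24, 0],
    [1.3, 0.2, -29, 0],
    [1.3, 0.2, -32, 0],
    [1.3, 0.2, -32, 0],
    [1.3, 0.2, -32, 0]
  ]
}}

```text
time: 6.25
tool_pos: [525.0, 227.6, 159.8]
tcp_rot: [2.707, 1.564, 2.839]
contact_force: [-0.4, -0.4, -1.3]
grip_width: 25.7
```

Run:
```python
from h import *
st()
```

```text
t 6.25 tcp [525.  227.6 159.8] tip unit [ 0.56 55.21 72.76] yaw 7.58 axis [-0.0066  0.0021] F [-0.4 -0.4 -1.3] w 25.7
```

Request:
{"fn": "carry_out", "kwargs": {
  "rows": [
    [0.3, 0, -3, 0],
    [0.6, 0.1, -6, 0],
    [0.9, 0.1, -9, 0],
    [1.3, 0.2, -12, 0],
    [1.5, 0.2, -15, 0],
    [1.5, 0.2, -15, 0],
    [1.5, 0.2, -15, 0]
  ]
}}

```text
time: 6.83
tool_pos: [526.4, 228.1, 145.6]
tcp_rot: [2.604, 1.564, 2.736]
contact_force: [-3.3, 0.0, 5.1]
grip_width: 26.1
```

Run:
```python
from h import *
st()
```

```text
t 6.8333 tcp [526.4 228.1 145.6] tip unit [ 2.03 55.56 58.63] yaw 7.59 axis [-0.0061  0.0026] F [-3.3  0.4  5.1] w 26.1
```

Request:
{"fn": "carry_out", "kwargs": {
  "rows": [
    [0.3, 0, -2, 0],
    [0.5, 0.1, -4, 0],
    [0.5, 0.1, -4, 0],
    [0.5, 0.1, -4, 0]
  ]
}}

```text
time: 7.17
tool_pos: [526.7, 228.4, 142.7]
tcp_rot: [2.501, 1.564, 2.633]
contact_force: [-2.8, 0.0, 6.5]
grip_width: 25.9
```

Run:
```python
from h import *
st()
```

```text
t 7.1667 tcp [526.7 228.4 142.7] tip unit [ 2.45 55.88 55.67] yaw 7.59 axis [-0.0056  0.0031] F [-2.7  0.4  6.5] w 25.9
```

Request:
{"fn": "carry_out", "kwargs": {
  "rows": [
    [-0.4, 0, 4, 0],
    [-1, -0.1, 10, 0],
    [-1.5, -0.2, 20, 0],
    [-1.5, -0.2, 40, 0],
    [-1.5, -0.2, 60, 0],
    [-1.5, -0.2, 70, 0],
    [5, -40, 70, 0],
    [10, -75, 70, 0],
    [13, -95, 70, 0],
    [13, -109, 70, 0],
    [13, -109, 70, 0],
    [13, -109, 70, 0]
  ]
}}

```text
time: 8.17
tool_pos: [539.8, 119.0, 213.0]
tcp_rot: [2.423, 1.564, 2.554]
contact_force: [0.2, 0.3, -0.8]
grip_width: 25.8
```

Run:
```python
from h import *
st()
im,kp=wrist("w5")
cv2.imwrite("pics/w5s.png",cv2.resize(im[0:200,130:390],(780,600),interpolation=3)[:,:,::-1])
g=im.max(2).astype(int)
for r in(60,80,100,115,130): print(r,g[r,225:320].tolist())
```

```text
t 8.1667 tcp [539.8 119.  213. ] tip unit [  0.98 -54.29 125.97] yaw 7.49 axis [-0.0053  0.0035] F [ 0.2  0.2 -0.8] w 25.8
60 [255, 254, 139, 110, 90, 128, 255, 255, 255, 255, 218, 109, 90, 133, 255, 255, 255, 255, 246, 108, 112, 108, 255, 255, 255, 230, 221, 221, 223, 225, 211, 190, 222, 229, 225, 226, 224, 222, 223, 229, 157, 86, 88, 93, 89, 85, 83, 160, 203, 210, 209, 204, 207, 205, 201, 203, 204, 201, 200, 200, 201, 197, 197, 199, 198, 197, 196, 196, 195, 196, 198, 194, 194, 191, 192, 192, 191, 190, 189, 189, 189, 186, 188, 183, 187, 183, 184, 183, 183, 185, 201, 220, 222, 220, 220]
80 [255, 255, 247, 97, 108, 101, 255, 255, 255, 255, 249, 105, 111, 95, 255, 255, 255, 255, 248, 109, 111, 119, 255, 255, 255, 238, 218, 221, 224, 224, 207, 151, 130, 128, 124, 255, 255, 255, 255, 254, 139, 83, 89, 89, 86, 87, 155, 199, 205, 202, 203, 197, 255, 255, 255, 255, 255, 255, 248, 194, 194, 198, 199, 195, 194, 195, 193, 193, 192, 192, 190, 189, 189, 190, 190, 188, 191, 186, 183, 186, 185, 184, 183, 179, 182, 182, 181, 176, 201, 253, 255, 254, 254, 254, 253]
100 [255, 255, 255, 214, 94, 107, 
[... 605 characters left out ...]
, 92, 95, 93, 92, 90, 94, 90, 91, 93, 94, 89, 90, 90, 88, 90, 91, 89, 92, 90, 88, 90, 45, 157, 185, 180, 179, 180, 179, 178, 179, 178, 177, 176, 174, 177, 173, 176, 174, 173, 172, 174, 175, 172, 171, 169, 170, 169, 172, 210, 223, 223, 221, 220, 222, 222, 223, 223]
130 [255, 255, 255, 255, 255, 255, 255, 255, 255, 255, 255, 255, 255, 255, 188, 77, 87, 83, 85, 88, 87, 86, 88, 85, 86, 88, 89, 86, 85, 86, 87, 87, 84, 85, 87, 86, 83, 87, 83, 85, 82, 81, 86, 81, 85, 83, 83, 84, 79, 83, 82, 81, 79, 81, 81, 79, 77, 83, 66, 113, 163, 172, 172, 170, 171, 170, 171, 169, 169, 172, 169, 168, 164, 169, 168, 171, 167, 166, 162, 163, 165, 167, 165, 164, 184, 216, 223, 220, 220, 218, 218, 219, 216, 217, 219]
```

View pics/w5s.png

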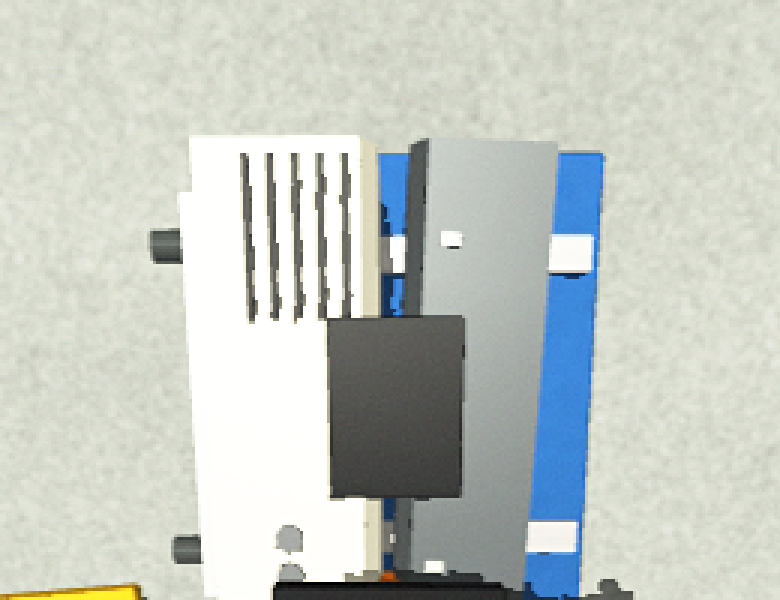

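The view shows the left end opened and the bridge at (395,405). The tip is near the right slot's seam at (388,577).

```bash
cat >> h.py <<'E'
def gap(kp,row,c0,c1):
    a=onz(kp,(c0,row),90)[:2]-C;b=onz(kp,(c1,row),90)[:2]-C
    print("row",row,"white edge",np.round([a@X,a@Y],1),"grey edge",np.round([b@X,b@Y],1),"opening",round((b-a)@X-17,2))
E
python3 - <<'E'
from h import *
o=get_obs();kp=cam("wrist",o)
gap(kp,80,250,271.3);gap(kp,60,249.9,272);gap(kp,100,250.6,270.3)
im=cv2.imread("pics/w5.png").max(2).astype(int)
for r in(172,180,186): print(r,im[r,235:310].tolist())
E
```

```text
row 80 white edge [-6.8 56.3] grey edge [14.1 56.2] opening 3.87
row 60 white edge [-6.7 74.2] grey edge [14.6 74.1] opening 4.28
row 100 white edge [-6.4 37.7] grey edge [13.3 37.7] opening 2.65
172 [255, 255, 255, 255, 255, 255, 255, 255, 255, 255, 255, 255, 255, 255, 255, 255, 242, 220, 217, 221, 226, 199, 109, 84, 89, 87, 74, 82, 92, 88, 88, 86, 125, 151, 152, 150, 153, 151, 153, 149, 149, 148, 147, 150, 147, 145, 147, 147, 151, 147, 146, 148, 146, 148, 147, 146, 145, 148, 145, 147, 147, 144, 147, 145, 144, 142, 145, 141, 142, 144, 145, 180, 207, 209, 210]
180 [255, 255, 255, 255, 255, 255, 255, 255, 255, 255, 255, 255, 255, 255, 255, 255, 241, 220, 220, 220, 227, 196, 139, 118, 117, 214, 150, 79, 85, 91, 86, 87, 133, 148, 148, 146, 146, 147, 145, 146, 146, 144, 146, 143, 147, 145, 145, 148, 145, 143, 147, 143, 141, 143, 139, 144, 144, 143, 141, 143, 142, 141, 140, 142, 143, 141, 143, 140, 140, 135, 186, 243, 246, 244, 245]
186 [255, 255, 254, 255, 255, 255, 255, 254, 255, 255, 255, 255, 255, 255, 255, 255, 247, 218, 221, 221, 227, 198, 109, 85, 87, 71, 78, 92, 91, 91, 90, 94, 132, 143, 142, 141, 145, 156, 159, 153, 150, 152, 147, 143, 145, 143, 143, 143, 141, 146, 147, 140, 142, 141, 140, 141, 143, 141, 140, 140, 141, 138, 141, 141, 141, 141, 140, 140, 139, 141, 190, 208, 204, 201, 202]
```

Correcting for a roughly 1.3 mm edge bias (the shut right end reads −1.5), the left is about 5 mm open, as predicted. Now the right end.

Request:
{"fn": "carry_out", "kwargs": {
  "rows": [
    [-0.2, -0.7, -20, 0],
    [-0.2, -0.7, -36, 0],
    [-0.2, -0.7, -48, 0],
    [-0.2, -0.7, -54, 0],
    [0.2, -0.6, -58, 0],
    [0.6, -0.5, -61, 0],
    [0.9, -0.5, -64, 0],
    [1.3, -0.5, -68, 0],
    [1.3, -0.5, -68, 0],
    [1.3, -0.5, -68, 0]
  ]
}}

```text
time: 9.05
tool_pos: [541.0, 120.1, 145.9]
tcp_rot: [2.337, 1.565, 2.47]
contact_force: [-1.7, 1.1, 5.5]
grip_width: 26.0
```

Run:
```python
from h import *
st()
```

```text
t 9.05 tcp [541.  120.1 145.9] tip unit [  2.27 -53.29  58.87] yaw 7.62 axis [-0.0049  0.0039] F [-1.5  1.4  5.5] w 26.0
```

Request:
{"fn": "carry_out", "kwargs": {
  "rows": [
    [0.4, -0.2, -3, 0],
    [0.9, -0.4, -6, 0],
    [1.3, -0.5, -9, 0],
    [1.8, -0.6, -12, 0],
    [2.2, -0.7, -15, 0],
    [2.7, -0.8, -18, 0],
    [2.8, -0.8, -19, 0],
    [2.8, -0.8, -19, 0],
    [2.8, -0.8, -19, 0]
  ]
}}

```text
time: 9.8
tool_pos: [543.7, 119.8, 127.8]
tcp_rot: [2.322, 1.565, 2.456]
contact_force: [-3.4, -0.7, 5.6]
grip_width: 26.0
```

Run:
```python
from h import *
st()
```

```text
t 9.8 tcp [543.7 119.8 127.8] tip unit [  4.93 -53.99  40.76] yaw 7.67 axis [-0.0047  0.0038] F [-3.5 -0.2  5.6] w 26.0
```

Request:
{"fn": "carry_out", "kwargs": {
  "rows": [
    [-0.5, 0, 5, 0],
    [-1, 0, 15, 0],
    [-1, 0, 40, 0],
    [-1, 0, 70, 0],
    [-1, 0, 75, 0],
    [-6, 40, 75, 0],
    [-12, 75, 75, 0],
    [-16, 100, 75, 0],
    [-16.4, 107.5, 75, 0],
    [-16.4, 107.5, 70, 0],
    [-16.4, 107.5, 60, 0],
    [-16.4, 107.5, 40, 0],
    [-16.4, 107.5, 25, 0],
    [-16.4, 107.5, 20, 0],
    [-16.4, 107.5, 20, 0],
    [-16.4, 107.5, 20, 0]
  ]
}}

```text
time: 11.13
tool_pos: [527.4, 226.3, 147.7]
tcp_rot: [2.455, 1.564, 2.588]
contact_force: [-0.6, 0.3, -1.3]
grip_width: 25.7
```

Run:
```python
from h import *
st()
```

```text
t 11.1333 tcp [527.4 226.3 147.7] tip unit [ 2.84 53.73 60.66] yaw 7.59 axis [-0.0056  0.0034] F [-0.5  0.3 -1.3] w 25.7
```

Request:
{"fn": "carry_out", "kwargs": {
  "rows": [
    [0, 0.8, -3, 0],
    [0.1, 1, -6, 0],
    [0.5, 1, -9, 0],
    [0.9, 1.1, -12, 0],
    [1.3, 1.1, -15, 0],
    [1.7, 1.2, -18, 0],
    [2.2, 1.3, -21, 0],
    [2.6, 1.3, -24, 0],
    [3, 1.4, -27, 0],
    [3.2, 1.4, -29, 0],
    [3.2, 1.4, -29, 0],
    [3.2, 1.4, -29, 0]
  ]
}}

```text
time: 12.13
tool_pos: [530.2, 228.0, 119.5]
tcp_rot: [2.421, 1.564, 2.554]
contact_force: [-3.8, -0.4, 5.2]
grip_width: 25.9
```

Run:
```python
from h import *
st()
```

```text
t 12.1333 tcp [530.2 228.  119.5] tip unit [ 5.82 55.02 32.5 ] yaw 7.61 axis [-0.0057  0.0038] F [-3.8  0.1  5.2] w 25.9
```

Request:
{"fn": "carry_out", "kwargs": {
  "rows": [
    [-0.5, 0, 5, 0],
    [-1, 0, 15, 0],
    [-1, 0, 45, 0],
    [-1, 0, 75, 0],
    [-1, 0, 83, 0],
    [5, -40, 83, 0],
    [10, -75, 83, 0],
    [13.5, -100, 83, 0],
    [13.5, -109.5, 83, 0],
    [13.5, -109.5, 75, 0],
    [13.5, -109.5, 60, 0],
    [13.5, -109.5, 35, 0],
    [13.5, -109.5, 18, 0],
    [13.5, -109.5, 13, 0],
    [13.5, -109.5, 13, 0],
    [13.5, -109.5, 13, 0]
  ]
}}

```text
time: 13.47
tool_pos: [543.4, 119.3, 132.6]
tcp_rot: [2.465, 1.563, 2.598]
contact_force: [-0.4, 0.6, -1.2]
grip_width: 25.5
```

Run:
```python
from h import *
st()
```

```text
t 13.4667 tcp [543.4 119.3 132.6] tip unit [  4.42 -54.4   45.65] yaw 7.66 axis [-0.0066  0.004 ] F [-0.4  0.6 -1.2] w 25.5
```

Free at x 4.4; I need tip z 32 and x about 6.

Request:
{"fn": "carry_out", "kwargs": {
  "rows": [
    [0.2, -0.3, -3, 0],
    [0.6, -0.4, -6, 0],
    [1, -0.4, -9, 0],
    [1.4, -0.4, -12, 0],
    [1.6, -0.4, -14, 0],
    [1.6, -0.4, -14, 0],
    [1.6, -0.4, -14, 0]
  ]
}}

```text
time: 14.05
tool_pos: [544.9, 119.1, 119.7]
tcp_rot: [2.398, 1.564, 2.532]
contact_force: [-2.1, 0.3, 5.5]
grip_width: 25.8
```

Run:
```python
from h import *
st()
```

```text
t 14.05 tcp [544.9 119.1 119.7] tip unit [  5.97 -54.84  32.74] yaw 7.66 axis [-0.0059  0.0041] F [-2.1  0.6  5.5] w 25.8
```

Request:
{"fn": "carry_out", "kwargs": {
  "rows": [
    [-0.5, 0, 5, 0],
    [-1, 0, 15, 0],
    [-1, 0, 45, 0],
    [-1, 0, 80, 0],
    [-1, 0, 100, 0],
    [-1, -20, 110, 0],
    [-1, -40, 110, 0],
    [-1, -40, 110, 0],
    [-1, -40, 110, 0]
  ]
}}

```text
time: 14.8
tool_pos: [543.8, 78.5, 230.6]
tcp_rot: [2.315, 1.564, 2.447]
contact_force: [-0.1, 0.7, -0.4]
grip_width: 25.9
```

Run:
```python
from h import *
o=st();im,kp=wrist("w6");g=im.max(2).astype(int)
for y in(55,-55):
    u,v=proj(kp,(*(C+y*Y+4*X),90));r=int(round(v));print(y,u,r,g[r,int(u)-25:int(u)+30].tolist(),int(u)-25)
cv2.imwrite("pics/w6s.png",cv2.resize(im[0:200,130:390],(780,600),interpolation=3)[:,:,::-1])
```

```text
t 14.8 tcp [543.8  78.5 230.6] tip unit [ -0.42 -94.94 143.62] yaw 7.56 axis [-0.0052  0.0043] F [ 0.   0.7 -0.4] w 25.9
55 262.39640948858244 40 [236, 99, 97, 86, 255, 255, 255, 255, 235, 95, 98, 85, 255, 255, 251, 215, 201, 200, 202, 208, 162, 92, 66, 182, 205, 204, 200, 204, 200, 200, 200, 203, 205, 183, 97, 38, 69, 79, 77, 78, 81, 46, 109, 174, 187, 186, 185, 106, 230, 249, 247, 247, 248, 238, 194] 237
-55 262.152765770957 150 [254, 254, 254, 254, 254, 254, 254, 254, 254, 254, 254, 254, 254, 254, 255, 252, 224, 197, 202, 202, 207, 148, 105, 106, 95, 237, 249, 247, 247, 247, 247, 247, 255, 174, 31, 68, 78, 79, 80, 77, 87, 135, 148, 147, 145, 171, 253, 255, 255, 255, 255, 209, 140, 144, 141] 237
```

View pics/w6s.png

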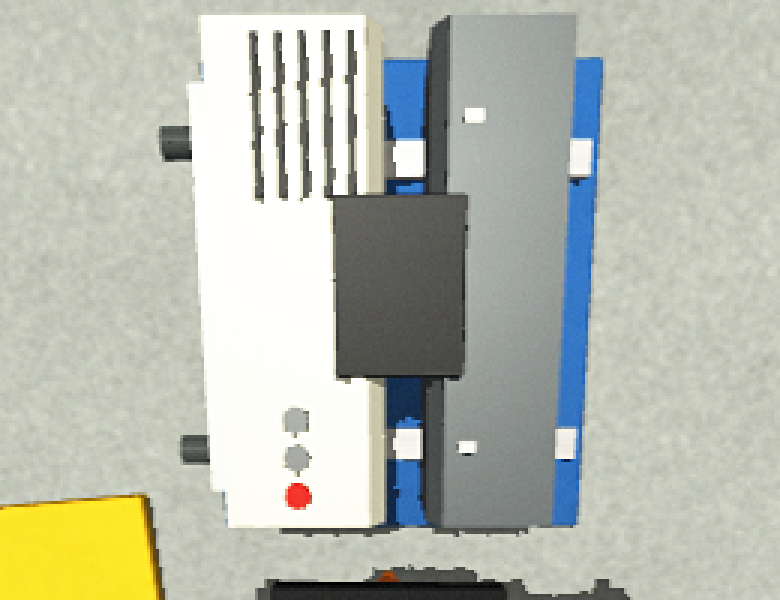

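The cover now stands clearly open at both ends, with marks at crop (475,115) and (467,447). I'll quantify that.

Run:
```python
from h import *
o=get_obs();kp=cam("wrist",o)
gap(kp,40,251.3,279.3);gap(kp,150,252.8,278.2)
for p in((288.3,38.3),(285.7,149)): a=onz(kp,p,90)[:2]-C;print("mark",a@X,a@Y)
for p in((241,65.3),(285.5,65.3),(284.5,125.5),(242.3,125.5)): a=onz(kp,p,96)[:2]-C;print("bridge",a@X,a@Y)
```

```text
row 40 white edge [-7.4 55.7] grey edge [20.7 55.7] opening 11.15
row 150 white edge [ -6.6 -53.9] grey edge [ 21.6 -53.9] opening 11.14
mark 29.7102415635972 57.17461673748293
mark 29.861759182265065 -52.825965682197975
bridge -17.797961932388798 31.118474571744493
bridge 26.99759596699473 31.074884008710438
bridge 27.398750149393702 -27.623290170895288
bridge -17.39627687453367 -27.6231838413785
```

Both ends read about 11.1 mm raw (at least 11, likely about 11.8 with the edge bias), and they are even. Returning the wedge.

Request:
{"fn": "carry_out", "kwargs": {
  "rows": [
    [0, -30, 0, -2],
    [0, -65, 0, -4],
    [-1, -100, 0, -6],
    [-2, -135, 0, -8],
    [-2, -170, 0, -11],
    [-3, -205, 0, -13],
    [-3, -230, 0, -15],
    [-3, -244.2, 0, -15],
    [-3, -244.2, 0, -15],
    [-3, -244.2, 0, -15],
    [-3, -244.2, 0, -15]
  ]
}}

```text
time: 15.77
tool_pos: [540.8, -163.4, 230.1]
tcp_rot: [2.319, 1.562, 2.192]
contact_force: [-0.2, -0.2, -0.6]
grip_width: 25.8
```

Run:
```python
from h import *
st()
```

```text
t 15.7667 tcp [ 540.8 -163.4  230.1] tip unit [ -35.47 -334.06  143.07] yaw -7.28 axis [-0.0049  0.0069] F [-0.2 -0.2 -0.6] w 25.8
```

Request:
{"fn": "carry_out", "kwargs": {
  "rows": [
    [0, -2.3, 0, 0],
    [0, -2.3, -20, 0],
    [0, -2.3, -40, 0],
    [0, -2.3, -60, 0],
    [0, -2.3, -65, 0],
    [0, -2.3, -65, 0],
    [0, -2.3, -65, 0]
  ]
}}

```text
time: 16.35
tool_pos: [541.3, -165.1, 165.8]
tcp_rot: [2.264, 1.563, 2.138]
contact_force: [0.4, -1.0, -1.5]
grip_width: 25.6
```

Run:
```python
from h import *
st()
```

```text
t 16.35 tcp [ 541.3 -165.1  165.8] tip unit [ -35.17 -335.86   78.8 ] yaw -7.22 axis [-0.0043  0.0068] F [ 0.3 -1.  -1.5] w 25.6
```

Request:
{"fn": "carry_out", "kwargs": {
  "rows": [
    [-0.5, -0.6, -15, 0],
    [-0.5, -0.6, -30, 0],
    [-0.5, -0.6, -45, 0],
    [-0.5, -0.6, -58, 0],
    [-0.5, -0.6, -64, 0],
    [-0.5, -0.6, -67, 0],
    [-0.5, -0.6, -68, 0],
    [-0.5, -0.6, -68, 0],
    [-0.5, -0.6, -68, 0]
  ]
}}

```text
time: 17.1
tool_pos: [541.4, -166.0, 98.8]
tcp_rot: [2.12, 1.564, 1.995]
contact_force: [0.0, 0.9, -1.6]
grip_width: 25.8
```

Run:
```python
from h import *
st()
```

```text
t 17.1 tcp [ 541.4 -166.    98.8] tip unit [ -35.08 -336.76   11.81] yaw -7.21 axis [-0.0027  0.006 ] F [ 0.1  0.8 -1.6] w 25.8
```

Request:
{"fn": "carry_out", "kwargs": {
  "rows": [
    [-0.3, 0, -1, 0],
    [-0.3, 0, -2.3, 0],
    [-0.3, 0, -2.3, 0],
    [-0.3, 0, -2.3, 0]
  ]
}}

```text
time: 17.43
tool_pos: [541.2, -166.1, 96.8]
tcp_rot: [2.062, 1.565, 1.936]
contact_force: [0.6, 0.4, 0.3]
grip_width: 26.0
```

Run:
```python
from h import *
st()
```

```text
t 17.4333 tcp [ 541.2 -166.1   96.8] tip unit [ -35.18 -336.9     9.78] yaw -7.22 axis [-0.0022  0.0057] F [0.6 0.3 0.3] w 26.0
```

Contact with the rim (Fz rose by about 2 N). Release, wait, go straight up.

Request:
{"fn": "carry_out", "kwargs": {
  "rows": [
    [0, 0, 0, 0],
    [0, 0, 0, 0],
    [0, 0, 0, 0],
    [0, 0, 0, 0],
    [0, 0, 0, 0],
    [0, 0, 0, 0],
    [0, 0, 0, 0],
    [0, 0, 0, 0],
    [0, 0, 0, 0],
    [0, 0, 0, 0],
    [0, 0, 0, 0],
    [0, 0, 0, 0],
    [0, 0, 0, 0]
  ],
  "hand": 91
}}

```text
time: 18.52
tool_pos: [541.3, -166.1, 96.8]
tcp_rot: [2.058, 1.565, 1.932]
contact_force: [-0.4, -0.2, -0.6]
grip_width: 91.3
```

Request:
{"fn": "carry_out", "kwargs": {
  "rows": [
    [0, 0, 15, 0],
    [0, 0, 40, 0],
    [0, 0, 75, 0],
    [0, 0, 110, 0],
    [0, 0, 145, 0],
    [0, -40, 155, 0],
    [0, -80, 155, 0],
    [0, -80, 155, 0],
    [0, -80, 155, 0]
  ]
}}

```text
time: 19.27
tool_pos: [540.8, -247.8, 251.4]
tcp_rot: [2.095, 1.564, 1.966]
contact_force: [-0.6, 0.5, -0.4]
grip_width: 91.3
```

Run:
```python
from h import *
st();im,kp=wrist("w7");d=capture("side")
a=cv2.resize(im[0:200,150:350],(400,400),interpolation=3);b=cv2.resize(d[120:320,180:380],(400,400),interpolation=3)
cv2.imwrite("pics/w7s.png",np.hstack([a,b])[:,:,::-1])
```

```text
t 19.2667 tcp [ 540.8 -247.8  251.4] tip unit [ -46.49 -417.81  164.36] yaw -7.4 axis [-0.0025  0.006 ] F [-0.5  0.6 -0.4] w 91.3
```

View pics/w7s.png

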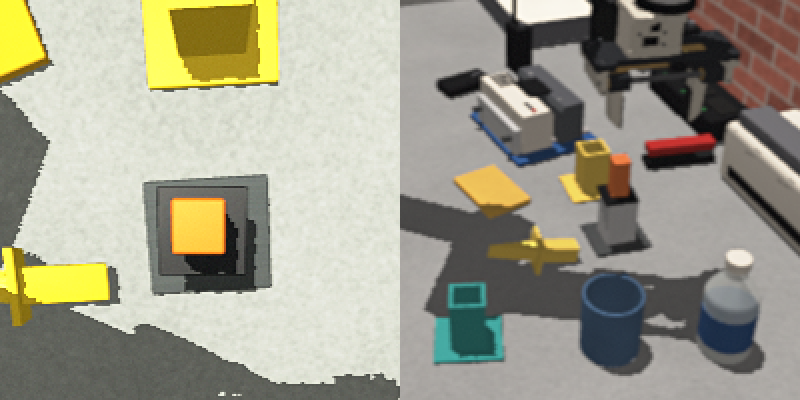

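The wedge stands upright in the holder with its guard on the rim, handle at (198,226). It is about 3° from the holder's axis, as at the start, and the neighbouring things are unmoved. Handing in.

```bash
python3 -c "
from plant import *
print(close_job())"
```

```text
the job is handed in; nothing more can be done
None
```

The grey cover is pried open at both ends, the wedge is back in its holder, and the job is handed in at about 19 s of the 61 s allowed.

- **Order:** I pried left, right, left, right, to about 5, 9.3, 11.8 and 11.7 mm by the wedge depth formula. The largest lead was about 5 mm, at the end of the first left push.
- **Opening:** The last wrist picture read 11.1 mm at both ends from the seam edges. The two cover marks, compared with their starting positions, moved about 12.6 mm. The methods differ by about 1.5 mm because of edge and camera bias, but both are above 10 mm and even.
- **Forces:** Readings at the tool stayed under about 7 N in every push.
- **Wedge:** The last views show it upright, guard on the rim, within about 3° of the holder's axis. The gripper is clear of it.
- **Rest of the desk:** Nothing else looked moved in the last side view. I judged that by eye and did not measure it.

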